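# Hold a table leg in the corner of the welding fixture for tacking

### The job

Pull the square tube up out of the offcut stand, leaving the round pipe and the hexagon bar in their sockets, and stand it upright on the foot plate of the corner fixture. Press it into the corner so that its foot is down on the plate and two of its faces bear flat and firmly against both fences at once, ready for tacking. Finish while still holding it pressed there: do not let go.

Things in the scene. Friction and masses are not known exactly. Their poses are not given: they have to be found in the camera images.
- leg_mid (a point): Centre (half-way up) of the loose bare-steel square tube, 25 x 25 x 110 mm, open ends, about 0.2 kg; all four sides alike. z runs along the tube (up at the start), x and y are square to its faces. It stands loosely in one of the stand's three sockets, the tallest piece there: its top is about 116 mm above the bench, the socket's mouth 51 mm.
- leg_foot (a point): Centre of the lower end of the same square tube, 55 mm below leg_mid; same axes.
- leg: The same square tube (origin at the centre of its lower end).
- stand: Offcut stand, fixed: a foot 75 x 210 x 6 mm with three upright square sockets of 40 x 40 mm tube (34 mm inside), mouths 51 mm above the bench, in a row along its y axis at y = -65, 0 and +65 mm; the pieces stand on the foot, 6 mm above the bench. Origin: centre of the underside, z up. Which piece is in which socket varies.
- pipe_mid (a point): Centre of the round steel pipe, 27 mm across and 75 mm long, loose in another socket of the stand (top about 81 mm above the bench); to be left there.
- hex_mid (a point): Centre of the dark hexagon bar, 24 mm across flats (28 mm over its corners) and 65 mm long, loose in the third socket of the stand (top about 71 mm above the bench); to be left there.
- corner_fixture: Corner welding fixture, fixed: dark drilled base plate 180 x 180 x 12 mm; in its middle the foot plate, with a fence along the foot plate's far and left edges and a screw head (top 21 mm above the bench) at each of its other edges. Origin: centre of the underside; x away from the robot (to the far fence), y left (to the side fence), z up. Turned by up to about 25 degrees either way.
- foot_plate: Bright foot plate 90 x 90 x 8 mm, fixed in the fixture, its top 20 mm above the bench, with three bolt holes; origin at the centre of its underside, 12 mm above the bench, axes as the fixture.
- corner (a point): The corner to press into: where the planes of the inner faces of both fences meet the top of the foot plate, 20 mm above the bench; axes as the fixture. The tube's centre line belongs at x = -12.5 mm, y = -12.5 mm from here. Bare steel: pressed against one fence, the tube drags along it and takes a firmer push to reach the other.
- far_fence: Far fence, fixed: grey bar 95 mm long, 20 mm thick, top 70 mm above the bench (50 mm above the foot plate). Its inner face looks along the fixture's -x; the bar starts 5 mm short of the corner (relief gap). Origin: middle of the inner face's lower edge, 12 mm above the bench.
- side_fence: Left fence: the same bar; its inner face looks along the fixture's -y and it too starts 5 mm short of the corner. This origin is the middle of the inner face's lower edge.
There are look-alikes about, which are no part of the job. Leave any purple look-alike of the leg alone.

How it is judged:
By the outcome, as a careful person would: the job done as asked, in the order asked, and still so for the second after the job is handed in, while the arm keeps its last pose, push and grip.
It also fails if it takes over 56 s, if anything falls off the work surface, if the arm or the gripper's body presses on something with over 40 N, if the wrist force passes 120 N, or if a joint passes its speed limit or range.

### The arm

A 6-joint arm with a two-finger parallel gripper is mounted at the origin on a cart in front of the work surface, level with it; the furniture and walls round the work are solid. World frame = base frame: x ahead of the robot, y to its left, z up, the work surface at z = 0. Lengths are in m, angles in rad, forces in N, time in s.
With the tool pointing down it reaches from about 0.4 to 0.825 m from the base axis. Payload 7 kg.
Tool frame: the origin (TCP) lies on the centre line of the jaws, within the pads' length; the fingertips stand 22 mm ahead of it and the grasp point (between the pads) lies 3 mm ahead of it (arm.tcp_to_tips is the distance from the TCP to the fingertips, in m); z points along the fingers, y is the line along which they close (so a half turn about z gives the same grasp; the last joint's range is limited). The gripper opens to 88 mm and grips with 3 to 60 N. Pads are 19 mm wide; open, the fingers measure 130 mm over their backs; the gripper's body (78 mm by 193 mm) begins 47 mm behind the grasp point.
Start: joints at [-0.82, 0.359, 0.012, 0, -1.224, -0.288], TCP at [0.301, -0.604, 0.249] pointing down, gripper open.
Joint ranges: [-3.07, 3.07], [-1.43, 2.12], [-1.02, 1.25], [-3.03, 1.67], [-3.05, -0], [-3.03, 3.03]. Speed limits (rad/s): [2.39, 2.39, 3.01, 3.14, 3.14, 3.14].

### API

Orientations are given as [roll, pitch, yaw] about the fixed x, y, z axes, in that order (R = Rz(yaw) Ry(pitch) Rx(roll)).
In Python, from station import arm gives the robot as it stands.
- The arm moves only by the tool jog_arm, never from a script. Its argument "targets" is a list of rows, each an object of numbers: "dx", "dy", "dz": the shift along the tool's x, y, z in mm; "rx", "ry", "rz": the turn, a rotation vector about the tool's x, y, z in rad; "gripper": the closure, from 0 (fully open) to 1 (shut). In form: [{"dx": .., "dy": .., "dz": .., "rx": .., "ry": .., "rz": .., "gripper": ..}, ...]. A call has exactly 8 rows; each row is the pose to reach, as a shift and turn from the pose commanded when the call began, along the tool's axes at that moment; what a row does not reach only later rows make up. A row lasts 1/12 s, in which the tool goes at most 41.7 mm and 7.16 degrees, less where a joint would pass 70% of its speed; a pose out of reach is approached as far as the arm can. A call with a gripper value outside its range is refused whole. The fingers move at their own pace and stop on an object; "force" is the grip in N (left out, the last holds). Time passes only in rows, so rows that repeat a pose let the fingers close, or fill a call up. It gives the time, the measured TCP pose, the force, the opening and the grip force at its end, in the units of the state.
- arm.get_state(): the state, without advancing time (a new reading comes with each control period).
- arm.grab_frame(name): name is "scene" or "side" or "wrist"; returns a dict with "frame" (480x640x3 uint8, red, green, blue), "z_map" (480x640 float32, m along the optical axis (not along the pixel's ray), 0 where there is no reading), "fx", "fy", "cx", "cy" (pixels), "view" (4x4, takes a point from world to camera coordinates). Camera axes: x right, y down, z forward; pixel columns grow to the right and rows downward; lengths in m; the calibration is good to about 2 mm. A picture is of the moment at which its call begins.
- arm.job_done(): hands the job in; it is judged then, once.
The state is a dict: "t": time; "q": joint angles; "qd": joint speeds; "joint_efforts": joint torques, N m; "eef_pos": TCP position; "ee_rot": TCP orientation; "force": force on the tool from outside, world axes, zero at the start; "moment": the same for the moment, N m; "width": finger opening in m; "gripper_force": force on a finger pad.
Only numpy, scipy, OpenCV 4.12 (cv2) and the standard library are available. Lean on these libraries where they do the work, as an engineer would, in place of code of your own. Each camera call takes 0.05 s, during which the arm holds its last target. There are 200 camera calls.

## Working session

There is one attempt and no reset: what is moved stays moved. The work goes in short steps, Python scripts to look and compute and a tool call to move; the robot and the scene stay as the last step left them, time stands still between calls to the robot, and variables do not carry over. Pictures are saved under pics/ and viewed, at most 10 in all, crops included, and the job is handed in when it is done.

Besides the shell and the picture viewer there is one more tool, called after "Call:" as name(argument=value, ...) on one line, values as JSON. jog_arm: Moves the arm, as the interface text tells. Its arguments: {"type":"object","properties":{"targets":{"type":"array","items":{"type":"object","properties":{"dx":{"type":"number"},"dy":{"type":"number"},"dz":{"type":"number"},"rx":{"type":"number"},"ry":{"type":"number"},"rz":{"type":"number"},"gripper":{"type":"number"}}}},"force":{"type":"number"}},"required":["targets"]}

```bash
mkdir -p pics; cat > h.py <<'E'
import numpy as np, cv2
from station import arm
def grab(n,save=None):
    f=arm.grab_frame(n)
    np.savez(f'{n}.npz',**f)
    if save: cv2.imwrite(f'pics/{save}.png',cv2.cvtColor(f['frame'],cv2.COLOR_RGB2BGR))
    return f
def load(n): return dict(np.load(f'{n}.npz'))
def cloud(f):
    z=f['z_map'].astype(float); v,u=np.indices(z.shape)
    p=np.stack([(u-f['cx'])/f['fx']*z,(v-f['cy'])/f['fy']*z,z],-1)
    V=f['view']; w=(p-V[:3,3])@V[:3,:3]
    w[z==0]=np.nan
    return w
def ray(f,u,v,zp):
    V=f['view'];R=V[:3,:3];c=-R.T@V[:3,3]
    d=R.T@np.array([(u-f['cx'])/f['fx'],(v-f['cy'])/f['fy'],1.])
    return c+d*(zp-c[2])/d[2]
def proj(f,p):
    V=f['view'];q=V[:3,:3]@np.array(p)+V[:3,3]
    return f['fx']*q[0]/q[2]+f['cx'],f['fy']*q[1]/q[2]+f['cy']
E
python3 -c "
from h import *
for n in ['scene','side']:
    f=grab(n,n+'0'); print(n,f['view'].round(3).tolist(),f['fx'],(f['z_map']>0).mean())
print(arm.get_state())"
```

```text
scene [[-0.578, -0.816, -0.001, 0.408], [-0.426, 0.302, -0.853, 0.272], [0.697, -0.492, -0.522, 0.806], [0.0, 0.0, 0.0, 1.0]] 532.986430554165 0.9959049479166666
side [[-0.971, -0.24, 0.021, 0.579], [-0.169, 0.618, -0.768, 0.104], [0.171, -0.749, -0.64, 0.877], [0.0, 0.0, 0.0, 1.0]] 448.29655482305685 0.9765299479166667
{'t': 0.1, 'q': array([-8.19880360e-01,  3.59293557e-01,  1.11343896e-02, -2.67145840e-04,
       -1.22408053e+00, -2.88079800e-01]), 'qd': array([-4.07578430e-04, -2.55742359e-03,  3.68936961e-03,  6.04047834e-04,
       -2.36775734e-03,  4.72672624e-05]), 'joint_efforts': array([-1.34883878e-03, -5.84162271e+01,  2.93753332e+01,  7.01554388e+00,
        1.01957854e-02, -5.87457703e-05]), 'eef_pos': array([ 0.30115368, -0.60364645,  0.24773084]), 'ee_rot': array([ 3.14013740e+00, -1.69312773e-04, -2.67884732e+00]), 'force': array([-0.47482396,  0.3804237 , -0.53678582]), 'moment': array([-0.0125583 ,  0.03716231,  0.00524867]), 'gripper_force': 0.0, 'width': 0.08767019050213583}
```

View pics/scene0.png

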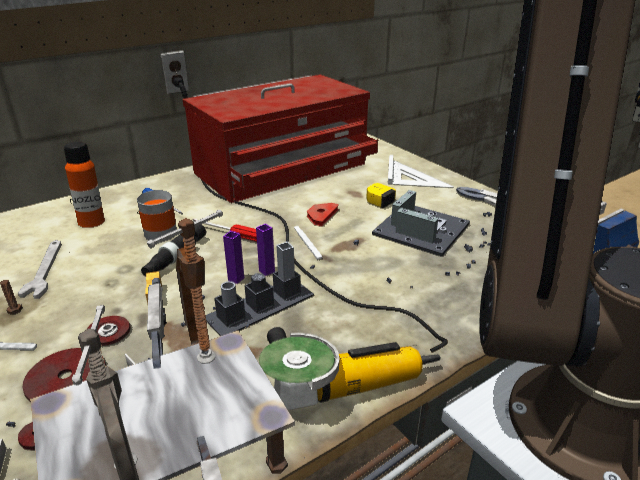

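View pics/side0.png

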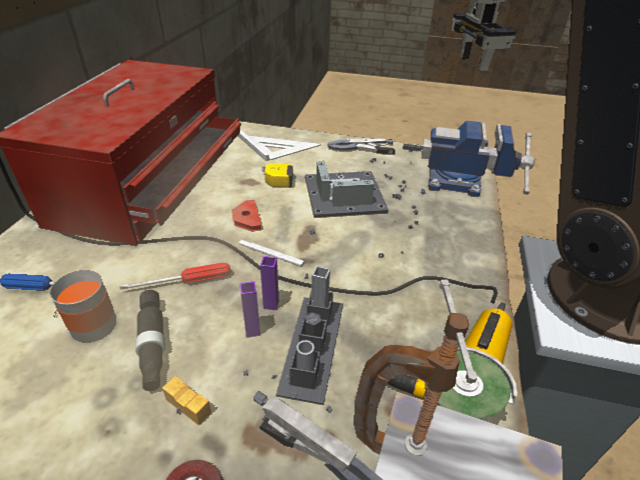

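The scene view shows the stand at about (260,300). Its pieces are the round pipe at (229,292), the hexagon bar at (260,285) and the bare-steel square tube at (286,262), which is the tallest. The purple look-alikes are at (233,257) and (265,248). The fixture is at (420,225) in scene and (345,190) in side. In the side view the leg is at (320,285), the hex at (313,322) and the pipe at (305,355). Next I'll measure them and take an enlarged crop to confirm.

```bash
cat > m.py <<'E'
from h import *
for n,bs,bf in [('scene',(200,225,320,340),(365,180,475,260)),('side',(270,255,350,405),(300,155,390,220))]:
    f=load(n);w=cloud(f)
    def sub(b): return w[b[1]:b[3],b[0]:b[2]].reshape(-1,3),f['frame'][b[1]:b[3],b[0]:b[2]].reshape(-1,3).astype(int)
    def rect(P,t):
        if len(P)<5: print(n,t,len(P));return
        r=cv2.minAreaRect((P[:,:2]*1000).astype(np.float32)); print(n,t,len(P),np.round(r[0],1),np.round(r[1],1),round(r[2],1),'z',np.median(P[:,2]).round(4))
    P,C=sub(bs); sat=C.max(1)-C.min(1); z=P[:,2]; g=sat<30
    rect(P[g&(z>.110)&(z<.122)],'legtop'); rect(P[g&(z>.076)&(z<.085)],'z80');rect(P[g&(z>.066)&(z<.075)],'z70')
    rect(P[g&(z>.047)&(z<.055)],'mouths'); rect(P[(z>.004)&(z<.009)&g&(C.max(1)<110)],'foot')
    pu=(sat>35)&(C[:,1]<C[:,2]-25)&(z>.02)
    k=P[pu]; print('purple',len(k)); 
    if len(k)>10:
        _,l,c=cv2.kmeans(k[:,:2].astype(np.float32),2,None,(3,50,1e-4),3,0); print(c, k[:,2].max())
    P,C=sub(bf); z=P[:,2]
    rect(P[(z>.009)&(z<.015)],'base'); rect(P[(z>.0175)&(z<.0225)],'plate'); 
    t=P[(z>.066)&(z<.074)]; _,l,c=cv2.kmeans(t[:,:2].astype(np.float32),2,None,(3,50,1e-4),3,0)
    for i in 0,1: rect(t[l[:,0]==i],'fence')
a=load('scene')['frame'][215:345,190:330];b=load('side')['frame'][240:410,230:360]
a=cv2.resize(a,(420,390));b=cv2.resize(b,(298,390))
cv2.imwrite('pics/crop.png',cv2.cvtColor(np.hstack([a,b]),cv2.COLOR_RGB2BGR))
E
python3 m.py
```

```text
scene legtop 89 [539.8 202.3] [26.6 30.7] 83.0 z 0.1133
scene z80 198 [491.6 283.1] [142.9 312.3] 68.1 z 0.0788
scene z70 315 [497.2 281.5] [143.3 315.6] 67.7 z 0.0705
scene mouths 442 [576.5 267. ] [127.7 174.8] 3.1 z 0.0495
scene foot 1102 [597.4 193. ] [195.  402.4] 27.5 z 0.0055
purple 1238
[[0.6339987 0.2312867]
 [0.7914867 0.183283 ]] 0.11082841495599446
scene base 1395 [ 629.9 -248.2] [276.7 364. ] 39.4 z 0.0107
scene plate 225 [ 630.6 -201.1] [128.6 268.1] 86.4 z 0.0195
scene fence 194 [ 544.9 -159.5] [96.4 25.2] 22.2 z 0.068
scene fence 146 [ 625.7 -194.4] [ 21.5 100.5] 22.3 z 0.0682
side legtop 147 [540.4 201.4] [27.8 25.2] 85.1 z 0.115
side z80 223 [571.2 265.2] [ 95.1 161.9] 3.2 z 0.0809
side z70 375 [547.4 243.7] [ 85.7 191. ] 29.2 z 0.0716
side mouths 649 [568.2 265.7] [103.  175.1] 3.0 z 0.0513
side foot 1640 [567.5 236.7] [143.6 271.5] 1.1 z 0.0069
purple 237
[[0.6297904  0.18293813]
 [0.62575036 0.2037255 ]] 0.11248677059463225
side base 1408 [ 566.9 -246.9] [222.9 251.5] 21.9 z 0.0131
side plate 207 [ 581.5 -199.6] [114.6 134.4] 27.2 z 0.0207
side fence 189 [ 627.4 -193.1] [20.1 96. ] 21.6 z 0.0713
side fence 250 [ 547.2 -159.5] [93.8 25.5] 22.2 z 0.071
```

View pics/crop.png

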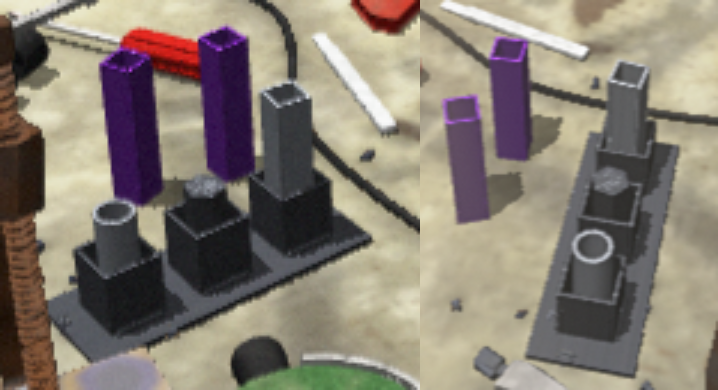

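Enlarged, the bare grey square tube (285,262 in scene; 320,285 in side) is the tallest piece and stands in the end socket, with the hex in the middle and the round pipe at the far end. The two purple tubes stand on the bench and will be left alone. Next: the row direction and the purple positions.

```bash
cat > m2.py <<'E'
from h import *
for n in ['scene','side']:
    f=load(n);w=cloud(f).reshape(-1,3);C=f['frame'].reshape(-1,3).astype(int);sat=C.max(1)-C.min(1)
    ok=(w[:,0]>.4)&(w[:,0]<.75)&(w[:,1]>.12)&(w[:,1]<.45); z=w[:,2]
    g=ok&(sat<30)
    for a,b,t in [(.110,.122,'leg'),(.075,.086,'pipe'),(.066,.0745,'hex')]:
        k=w[g&(z>a)&(z<b)&(np.hypot(w[:,0]-.54,w[:,1]-.2)<.17)]
        if t!='leg': k=k[(np.hypot(k[:,0]-.54,k[:,1]-.2)>(.1 if t=='pipe' else .045))]
        if t=='hex': k=k[np.hypot(k[:,0]-.54,k[:,1]-.2)<.095]
        print(n,t,len(k),np.median(k,0).round(3),np.ptp(k,0).round(3))
    hsv=cv2.cvtColor(f['frame'],cv2.COLOR_RGB2HSV); pm=cv2.inRange(hsv,(125,80,30),(160,255,255))
    k,l,s,c=cv2.connectedComponentsWithStats(pm)
    for i in range(1,k):
        if s[i,4]>100:
            q=cloud(f)[l==i]; q=q[q[:,2]>.10]; print(n,'purple',c[i].round(),s[i,4],np.median(q,0).round(3),np.ptp(q,0).round(3))
E
python3 m2.py
cat > go.py <<'E'
import sys;from h import *
from scipy.spatial.transform import Rotation as R
s=arm.get_state();a=[float(x) for x in sys.argv[1:]]
Rt=R.from_euler('xyz',s['ee_rot']); T=R.from_euler('xyz',[np.pi,0,a[3]])
print('pos',s['eef_pos'].round(4),'rot',s['ee_rot'].round(4),'F',s['force'].round(1),'M',s['moment'].round(2),'w',s['width'],'t',s['t'])
print('d mm',(Rt.inv().apply(np.array(a[:3])-s['eef_pos'])*1000).round(1),'r',(Rt.inv()*T).as_rotvec().round(4))
E
python3 go.py .54 .2 .26 -2.679
```

```text
scene leg 89 [0.537 0.202 0.113] [0.032 0.027 0.006]
scene pipe 90 [0.531 0.331 0.078] [0.135 0.101 0.007]
scene hex 103 [0.535 0.266 0.07 ] [0.105 0.099 0.006]
scene purple [265. 249.] 766 [0.633 0.195 0.105] [0.031 0.027 0.011]
scene purple [233. 256.] 815 [0.645 0.262 0.105] [0.032 0.031 0.011]
side leg 155 [0.542 0.205 0.115] [0.135 0.09  0.009]
side pipe 240 [0.539 0.322 0.081] [0.141 0.138 0.011]
side hex 197 [0.538 0.266 0.072] [0.101 0.101 0.008]
side purple [269. 282.] 738 [0.634 0.195 0.107] [0.026 0.028 0.013]
pos [ 0.3012 -0.6036  0.2477] rot [ 3.1401e+00 -2.0000e-04 -2.6788e+00] F [-0.5  0.4 -0.5] M [-0.01  0.04  0.01] w 0.08767019050213583 t 0.1
d mm [-572.5  612.5  -11.5] r [ 0.0015 -0.0002  0.0002]
```

Call:
jog_arm(targets=[{"dx":-29,"dy":31,"dz":-5,"gripper":0.35},{"dx":-58,"dy":62,"dz":-10,"gripper":0.35},{"dx":-87,"dy":93,"dz":-15,"gripper":0.35},{"dx":-116,"dy":124,"dz":-20,"gripper":0.35},{"dx":-145,"dy":155,"dz":-20,"gripper":0.35},{"dx":-174,"dy":186,"dz":-20,"gripper":0.35},{"dx":-203,"dy":217,"dz":-20,"gripper":0.35},{"dx":-230,"dy":246,"dz":-20,"gripper":0.35}])

```text
invalid input at $.targets[0]: expected keys dx, dy, dz, rx, ry, rz, gripper
```

Call:
jog_arm(targets=[{"dx":-29,"dy":31,"rz":-0.12,"gripper":0.35},{"dx":-58,"dy":62,"rz":-0.24,"gripper":0.35},{"dx":-87,"dy":93,"rz":-0.36,"gripper":0.35},{"dx":-116,"dy":124,"rz":-0.48,"gripper":0.35},{"dx":-145,"dy":155,"rz":-0.6,"gripper":0.35},{"dx":-174,"dy":186,"rz":-0.72,"gripper":0.35},{"dx":-203,"dy":217,"rz":-0.84,"gripper":0.35},{"dx":-230,"dy":246,"rz":-0.95,"gripper":0.35}])

```text
invalid input at $.targets[0]: expected keys dx, dy, dz, rx, ry, rz, gripper
```

```bash
python3 go.py .54 .202 .25 -1.52
```

```text
pos [ 0.3012 -0.6036  0.2477] rot [ 3.1401e+00 -2.0000e-04 -2.6788e+00] F [-0.5  0.4 -0.5] M [-0.01  0.04  0.01] w 0.08767019050213583 t 0.1
d mm [-573.4  614.3   -1.5] r [ 1.4000e-03  7.0000e-04 -1.1588e+00]
```

Call:
jog_arm(targets=[{"dx":-29,"dy":31,"dz":-5,"rx":0,"ry":0,"rz":0,"gripper":0.35},{"dx":-58,"dy":62,"dz":-10,"rx":0,"ry":0,"rz":0,"gripper":0.35},{"dx":-87,"dy":93,"dz":-15,"rx":0,"ry":0,"rz":0,"gripper":0.35},{"dx":-116,"dy":124,"dz":-20,"rx":0,"ry":0,"rz":0,"gripper":0.35},{"dx":-145,"dy":155,"dz":-20,"rx":0,"ry":0,"rz":0,"gripper":0.35},{"dx":-174,"dy":186,"dz":-20,"rx":0,"ry":0,"rz":0,"gripper":0.35},{"dx":-203,"dy":217,"dz":-20,"rx":0,"ry":0,"rz":0,"gripper":0.35},{"dx":-230,"dy":246,"dz":-20,"rx":0,"ry":0,"rz":0,"gripper":0.35}])

```text
t: 0.77
eef_pos: [0.3959, -0.2836, 0.2685]
ee_rot: [3.141, 0.0, -2.679]
force: [1.6, -0.9, 0.1]
width: 0.0569
gripper_force: 0.0
```

Call:
jog_arm(targets=[{"dx":-29,"dy":31,"dz":0,"rx":0,"ry":0,"rz":-0.12,"gripper":0.35},{"dx":-58,"dy":62,"dz":0,"rx":0,"ry":0,"rz":-0.24,"gripper":0.35},{"dx":-87,"dy":93,"dz":0,"rx":0,"ry":0,"rz":-0.36,"gripper":0.35},{"dx":-116,"dy":124,"dz":0,"rx":0,"ry":0,"rz":-0.48,"gripper":0.35},{"dx":-145,"dy":155,"dz":0,"rx":0,"ry":0,"rz":-0.6,"gripper":0.35},{"dx":-174,"dy":186,"dz":0,"rx":0,"ry":0,"rz":-0.72,"gripper":0.35},{"dx":-203,"dy":217,"dz":0,"rx":0,"ry":0,"rz":-0.84,"gripper":0.35},{"dx":-230,"dy":246,"dz":0,"rx":0,"ry":0,"rz":-0.95,"gripper":0.35}])

```text
t: 1.43
eef_pos: [0.4908, 0.0361, 0.2687]
ee_rot: [-3.141, 0.0, -1.722]
force: [0.8, 0.7, -0.2]
width: 0.0571
gripper_force: 0.0
```

```bash
python3 go.py .54 .202 .25 -1.52
```

```text
pos [0.4908 0.0361 0.2687] rot [-3.1414e+00  3.0000e-04 -1.7223e+00] F [ 0.8  0.7 -0.2] M [-0.08 -0.08  0.04] w 0.057099196869144664 t 1.4333
d mm [-171.4  -23.6   18.7] r [-2.000e-04  3.000e-04 -2.023e-01]
```

Call:
jog_arm(targets=[{"dx":-28,"dy":-4,"dz":0,"rx":0,"ry":0,"rz":-0.1,"gripper":0.35},{"dx":-57,"dy":-8,"dz":0,"rx":0,"ry":0,"rz":-0.2,"gripper":0.35},{"dx":-86,"dy":-12,"dz":0,"rx":0,"ry":0,"rz":-0.2,"gripper":0.35},{"dx":-114,"dy":-16,"dz":0,"rx":0,"ry":0,"rz":-0.2,"gripper":0.35},{"dx":-143,"dy":-20,"dz":0,"rx":0,"ry":0,"rz":-0.2,"gripper":0.35},{"dx":-171,"dy":-23.5,"dz":0,"rx":0,"ry":0,"rz":-0.2,"gripper":0.35},{"dx":-171,"dy":-23.5,"dz":0,"rx":0,"ry":0,"rz":-0.2,"gripper":0.35},{"dx":-171,"dy":-23.5,"dz":0,"rx":0,"ry":0,"rz":-0.2,"gripper":0.35}])

```text
t: 2.1
eef_pos: [0.541, 0.2003, 0.2675]
ee_rot: [3.14, -0.001, -1.527]
force: [0.8, -0.7, -0.3]
width: 0.0571
gripper_force: 0.0
```

```bash
python3 -c "
from h import *
f=grab('wrist','wrist1');print(f['view'].round(3).tolist(),f['fx'])
w=cloud(f);z=w[...,2];C=f['frame'].astype(int);sat=C.max(2)-C.min(2)
m=(z>.108)&(z<.122)&(sat<35)&(np.hypot(w[...,0]-.54,w[...,1]-.202)<.04)
P=w[m];print(len(P));r=cv2.minAreaRect((P[:,:2]*1000).astype(np.float32));print(r,np.median(P[:,2]))
for u,v in [(0,0)]: pass
"; python3 go.py .54 .202 .082 -1.52
```

```text
[[-0.999, -0.044, 0.002, 0.548], [-0.042, 0.966, 0.256, -0.208], [-0.013, 0.256, -0.967, 0.365], [0.0, 0.0, 0.0, 1.0]] 409.9341291973751
569
((538.8890380859375, 200.1327667236328), (25.405609130859375, 24.832263946533203), 85.7724380493164) 0.11656294633531261
pos [0.5408 0.1993 0.2678] rot [ 3.1402e+00 -8.0000e-04 -1.5279e+00] F [ 0.5 -0.2  0.2] M [-0.01  0.08 -0.04] w 0.056809314328777734 t 2.15
d mm [ -2.9   0.4 185.8] r [ 0.0014 -0.0008 -0.0079]
```

View pics/wrist1.png

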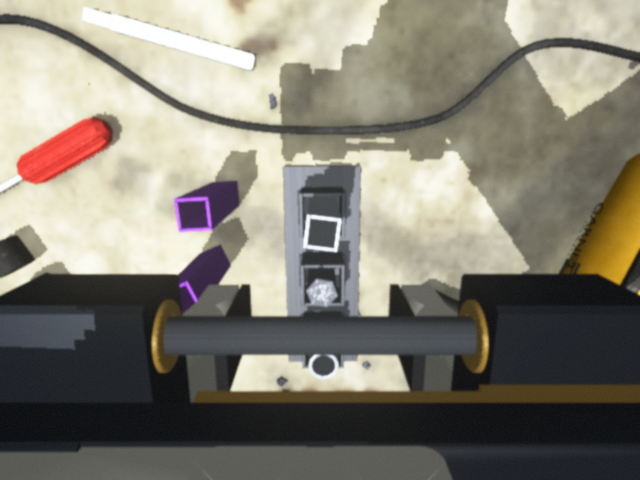

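The wrist view shows the leg's square mouth at (322,233), turned about 7° against the stand. The hex is at (321,291), the pipe at (322,365) and the purple tubes are clear at (193,213) and (185,290). I'll align with the leg's faces and descend.

Call:
jog_arm(targets=[{"dx":-1,"dy":1.8,"dz":25,"rx":0,"ry":0,"rz":0.116,"gripper":0.35},{"dx":-1,"dy":1.8,"dz":55,"rx":0,"ry":0,"rz":0.116,"gripper":0.35},{"dx":-1,"dy":1.8,"dz":85,"rx":0,"ry":0,"rz":0.116,"gripper":0.35},{"dx":-1,"dy":1.8,"dz":115,"rx":0,"ry":0,"rz":0.116,"gripper":0.35},{"dx":-1,"dy":1.8,"dz":140,"rx":0,"ry":0,"rz":0.116,"gripper":0.35},{"dx":-1,"dy":1.8,"dz":160,"rx":0,"ry":0,"rz":0.116,"gripper":0.35},{"dx":-1,"dy":1.8,"dz":175,"rx":0,"ry":0,"rz":0.116,"gripper":0.35},{"dx":-1,"dy":1.8,"dz":185,"rx":0,"ry":0,"rz":0.116,"gripper":0.35}])

```text
t: 2.82
eef_pos: [0.5383, 0.1984, 0.082]
ee_rot: [3.14, -0.001, -1.646]
force: [0.1, 0.6, -0.8]
width: 0.057
gripper_force: 0.0
```

```bash
python3 go.py .539 .2005 .082 -1.644
```

```text
pos [0.5383 0.1984 0.082 ] rot [ 3.1398e+00 -1.4000e-03 -1.6461e+00] F [ 0.1  0.6 -0.8] M [ 0.05  0.1  -0.01] w 0.05695593933832062 t 2.8167
d mm [-2.2 -0.5 -0. ] r [ 0.0018 -0.0014 -0.0021]
```

Call:
jog_arm(targets=[{"dx":-2,"dy":-0.5,"dz":0,"rx":0.002,"ry":-0.001,"rz":0,"gripper":0.35},{"dx":-2,"dy":-0.5,"dz":0,"rx":0.002,"ry":-0.001,"rz":0,"gripper":0.6},{"dx":-2,"dy":-0.5,"dz":0,"rx":0.002,"ry":-0.001,"rz":0,"gripper":1},{"dx":-2,"dy":-0.5,"dz":0,"rx":0.002,"ry":-0.001,"rz":0,"gripper":1},{"dx":-2,"dy":-0.5,"dz":0,"rx":0.002,"ry":-0.001,"rz":0,"gripper":1},{"dx":-2,"dy":-0.5,"dz":0,"rx":0.002,"ry":-0.001,"rz":0,"gripper":1},{"dx":-2,"dy":-0.5,"dz":0,"rx":0.002,"ry":-0.001,"rz":0,"gripper":1},{"dx":-2,"dy":-0.5,"dz":0,"rx":0.002,"ry":-0.001,"rz":0,"gripper":1}], force=55)

```text
t: 3.48
eef_pos: [0.5401, 0.2022, 0.0841]
ee_rot: [-3.139, 0.001, -1.645]
force: [-0.5, 0.7, 3.6]
width: 0.025
gripper_force: 55.0
```

Call:
jog_arm(targets=[{"dx":0,"dy":0,"dz":-5,"rx":0,"ry":0,"rz":0,"gripper":1},{"dx":0,"dy":0,"dz":-15,"rx":0,"ry":0,"rz":0,"gripper":1},{"dx":0,"dy":0,"dz":-30,"rx":0,"ry":0,"rz":0,"gripper":1},{"dx":0,"dy":0,"dz":-50,"rx":0,"ry":0,"rz":0,"gripper":1},{"dx":0,"dy":0,"dz":-70,"rx":0,"ry":0,"rz":0,"gripper":1},{"dx":0,"dy":0,"dz":-90,"rx":0,"ry":0,"rz":0,"gripper":1},{"dx":0,"dy":0,"dz":-105,"rx":0,"ry":0,"rz":0,"gripper":1},{"dx":0,"dy":0,"dz":-115,"rx":0,"ry":0,"rz":0,"gripper":1}])

```text
t: 4.15
eef_pos: [0.5402, 0.2021, 0.2012]
ee_rot: [-3.138, 0.003, -1.645]
force: [1.3, -0.5, -1.5]
width: 0.0248
gripper_force: 55.0
```

```bash
python3 -c "
from h import *
f=grab('side','side2')
w=cloud(f);u,v=map(int,proj(f,(.54,.2,.17)));print(u,v)
a=f['frame'][v-80:v+120,u-80:u+80]; b=grab('scene')['frame'][170:350,180:340]
cv2.imwrite('pics/c2.png',cv2.cvtColor(np.hstack([cv2.resize(a,(384,480)),cv2.resize(b,(416,480))]),cv2.COLOR_RGB2BGR))
"; python3 go.py .575 -.19 .195 -1.187
```

```text
321 247
pos [0.5404 0.2024 0.2008] rot [-3.1368  0.0033 -1.6446] F [-0.4  1.  -1.7] M [ 0.03  0.11 -0.02] w 0.025125979520260903 t 4.25
d mm [388.8 -63.4   4.8] r [-0.0054  0.0021 -0.4576]
```

View pics/c2.png

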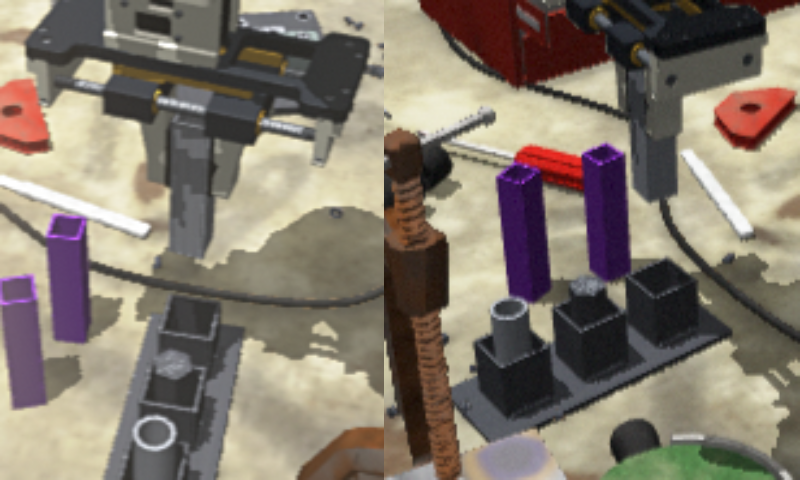

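The tube was pulled up cleanly, and the pipe and hex are still in their sockets. I'll carry it to the fixture.

Call:
jog_arm(targets=[{"dx":15,"dy":-3,"dz":0,"rx":0,"ry":0,"rz":0,"gripper":1},{"dx":40,"dy":-8,"dz":0,"rx":0,"ry":0,"rz":-0.05,"gripper":1},{"dx":75,"dy":-14,"dz":0,"rx":0,"ry":0,"rz":-0.12,"gripper":1},{"dx":110,"dy":-21,"dz":0,"rx":0,"ry":0,"rz":-0.2,"gripper":1},{"dx":145,"dy":-27,"dz":0,"rx":0,"ry":0,"rz":-0.28,"gripper":1},{"dx":180,"dy":-34,"dz":0,"rx":0,"ry":0,"rz":-0.36,"gripper":1},{"dx":215,"dy":-40,"dz":0,"rx":0,"ry":0,"rz":-0.42,"gripper":1},{"dx":245,"dy":-45,"dz":0,"rx":-0.004,"ry":0.002,"rz":-0.458,"gripper":1}])

```text
t: 4.92
eef_pos: [0.5653, -0.0485, 0.197]
ee_rot: [3.137, -0.0, -1.184]
force: [-0.3, 0.1, -0.7]
width: 0.0246
gripper_force: 55.0
```

```bash
python3 go.py .583 -.185 .195 -1.187
```

```text
pos [ 0.5653 -0.0485  0.197 ] rot [ 3.1372e+00 -3.0000e-04 -1.1841e+00] F [-0.3  0.1 -0.7] M [ 0.09  0.06 -0.05] w 0.024608006207866386 t 4.9167
d mm [133.1  35.1   2.2] r [ 0.0044 -0.0004  0.0029]
```

Call:
jog_arm(targets=[{"dx":25,"dy":7,"dz":0,"rx":0,"ry":0,"rz":0,"gripper":1},{"dx":50,"dy":13,"dz":0,"rx":0,"ry":0,"rz":0,"gripper":1},{"dx":75,"dy":20,"dz":0,"rx":0,"ry":0,"rz":0,"gripper":1},{"dx":100,"dy":26,"dz":0,"rx":0,"ry":0,"rz":0,"gripper":1},{"dx":120,"dy":31,"dz":0,"rx":0,"ry":0,"rz":0,"gripper":1},{"dx":133,"dy":35,"dz":0,"rx":0.002,"ry":0,"rz":0,"gripper":1},{"dx":133,"dy":35,"dz":0,"rx":0.002,"ry":0,"rz":0,"gripper":1},{"dx":133,"dy":35,"dz":0,"rx":0.002,"ry":0,"rz":0,"gripper":1}])

```text
t: 5.58
eef_pos: [0.583, -0.1829, 0.1974]
ee_rot: [3.14, 0.0, -1.189]
force: [0.1, 0.8, -2.7]
width: 0.0245
gripper_force: 55.0
```

```bash
cat > fx.py <<'E'
from h import *
import sys
def rect(P,t):
    r=cv2.minAreaRect((P[:,:2]*1000).astype(np.float32)); print(t,len(P),np.round(r[0],1),np.round(r[1],1),round(r[2],1),'z',np.median(P[:,2]).round(4))
for n in ['scene','side','wrist']:
    f=grab(n,n+sys.argv[1]); w=cloud(f).reshape(-1,3); z=w[:,2]
    k=w[(z>.066)&(z<.074)&(w[:,0]>.48)&(w[:,0]<.7)&(w[:,1]>-.26)&(w[:,1]<-.11)]
    if len(k)<30: print(n,len(k));continue
    _,l,c=cv2.kmeans(k[:,:2].astype(np.float32),2,None,(3,50,1e-4),3,0)
    for i in 0,1: rect(k[l[:,0]==i],n+' fence')
E
python3 fx.py 3; python3 go.py .583 -.185 .1 -1.187
```

```text
scene fence 194 [ 544.6 -158.5] [96.7 25.6] 19.4 z 0.0682
scene fence 149 [ 624.5 -192.9] [21.8 96.5] 22.7 z 0.0683
side fence 255 [ 546.3 -158.5] [94.2 24.3] 20.0 z 0.071
side fence 189 [ 627.6 -193.8] [20.5 95.5] 21.2 z 0.0713
wrist fence 2859 [ 631.9 -212.8] [20.5 58.9] 21.7 z 0.071
wrist fence 2133 [ 568.  -179.6] [121.4  43.5] 9.8 z 0.0709
pos [ 0.5836 -0.1815  0.1983] rot [ 3.1411e+00 -6.0000e-04 -1.1863e+00] F [-0.3 -0.2 -2. ] M [ 0.03  0.08 -0.03] w 0.024633636420732286 t 5.7333
d mm [ 3.   1.8 98.3] r [ 0.0005 -0.0006  0.0007]
```

View pics/side3.png

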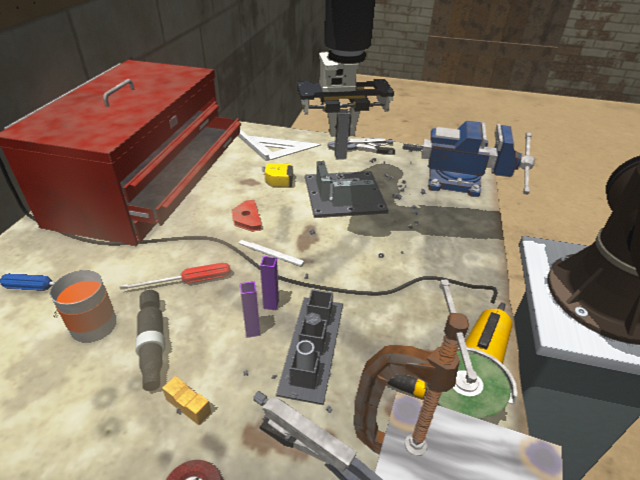

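View pics/wrist3.png

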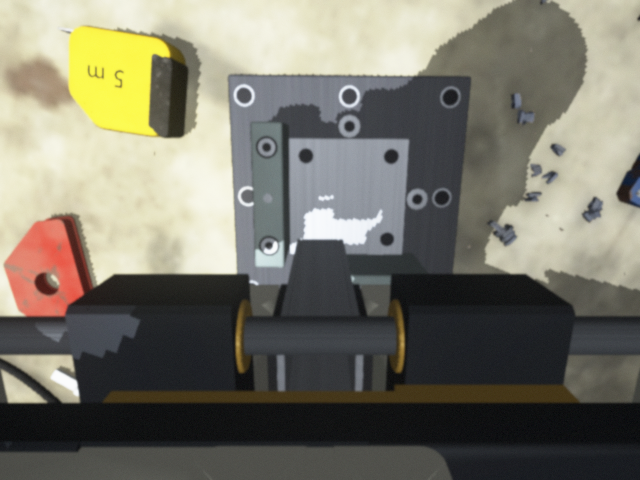

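Side view: the leg hangs upright over the fixture at (345,135). Wrist view: the far fence is at (268,195), the foot plate at (345,195) and the tube's foot at about (320,250), clear of both fences. Before lowering I'll refine the fixture yaw.

```bash
python3 -c "
from h import *
f=load('wrist');w=cloud(f)
def edge(rows,cols,zc,side,zp):
    E=[]
    for r in rows:
        c=[u for u in cols if abs(w[r,u,2]-zc)<.004]
        if c: E.append(ray(f,(max(c)+.5 if side>0 else min(c)-.5),r,zp)[:2])
    E=np.array(E,np.float32);l=cv2.fitLine(E,cv2.DIST_HUBER,0,.001,.001).ravel();a=np.degrees(np.arctan2(l[1],l[0]));print(len(E),'ang',a.round(2),'pt',l[2:].round(4));return l
edge(range(130,255),range(235,310),.070,1,.070)
edge(range(130,235),range(235,310),.070,-1,.070)
edge(range(150,235),range(350,425),.020,1,.020)
edge(range(90,235),range(425,490),.012,1,.012)
edge(range(90,180),range(215,260),.012,-1,.012)
"; python3 -c "
from h import *
f=load('side');w=cloud(f).reshape(-1,3);z=w[:,2];a=np.radians(21.8);x=np.array([np.cos(a),np.sin(a)]);y=np.array([-x[1],x[0]])
for n in ['side','scene']:
    w=cloud(load(n)).reshape(-1,3);z=w[:,2];k=w[(z>.066)&(z<.074)&(abs(w[:,0]-.545)<.06)&(abs(w[:,1]+.1585)<.045)];v=k[:,:2]@y;print(n,np.percentile(v,[1,5,50,95,99]).round(4))
"
```

```text
125 ang -68.3 pt [ 0.6213 -0.2145]
105 ang -68.49 pt [ 0.638  -0.2016]
85 ang -68.08 pt [ 0.5352 -0.2404]
145 ang -68.47 pt [ 0.5008 -0.2751]
90 ang -68.51 pt [ 0.6719 -0.2198]
side [-0.3651 -0.3599 -0.3473 -0.3404 -0.3385]
scene [-0.3702 -0.3595 -0.3483 -0.3391 -0.3372]
```

Call:
jog_arm(targets=[{"dx":0,"dy":0,"dz":10,"rx":0,"ry":0,"rz":0.006,"gripper":1},{"dx":0,"dy":0,"dz":25,"rx":0,"ry":0,"rz":0.006,"gripper":1},{"dx":0,"dy":0,"dz":42,"rx":0,"ry":0,"rz":0.006,"gripper":1},{"dx":0,"dy":0,"dz":60,"rx":0,"ry":0,"rz":0.006,"gripper":1},{"dx":0,"dy":0,"dz":75,"rx":0,"ry":0,"rz":0.006,"gripper":1},{"dx":0,"dy":0,"dz":85,"rx":0,"ry":0,"rz":0.006,"gripper":1},{"dx":0,"dy":0,"dz":92,"rx":0,"ry":0,"rz":0.006,"gripper":1},{"dx":0,"dy":0,"dz":92,"rx":0,"ry":0,"rz":0.006,"gripper":1}])

```text
t: 6.4
eef_pos: [0.5831, -0.1818, 0.1049]
ee_rot: [3.139, 0.0, -1.192]
force: [-0.5, 0.5, -2.6]
width: 0.0249
gripper_force: 55.0
```

Call:
jog_arm(targets=[{"dx":0,"dy":0,"dz":1,"rx":0,"ry":0,"rz":0,"gripper":1},{"dx":0,"dy":0,"dz":2,"rx":0,"ry":0,"rz":0,"gripper":1},{"dx":0,"dy":0,"dz":3,"rx":0,"ry":0,"rz":0,"gripper":1},{"dx":0,"dy":0,"dz":4,"rx":0,"ry":0,"rz":0,"gripper":1},{"dx":0,"dy":0,"dz":5,"rx":0,"ry":0,"rz":0,"gripper":1},{"dx":0,"dy":0,"dz":6,"rx":0,"ry":0,"rz":0,"gripper":1},{"dx":0,"dy":0,"dz":6,"rx":0,"ry":0,"rz":0,"gripper":1},{"dx":0,"dy":0,"dz":6,"rx":0,"ry":0,"rz":0,"gripper":1}])

```text
t: 7.07
eef_pos: [0.5838, -0.1823, 0.1006]
ee_rot: [3.142, -0.001, -1.193]
force: [0.2, 0.2, -2.5]
width: 0.0248
gripper_force: 55.0
```

Call:
jog_arm(targets=[{"dx":0,"dy":0,"dz":0.5,"rx":0,"ry":0,"rz":0,"gripper":1},{"dx":0,"dy":0,"dz":1,"rx":0,"ry":0,"rz":0,"gripper":1},{"dx":0,"dy":0,"dz":1.5,"rx":0,"ry":0,"rz":0,"gripper":1},{"dx":0,"dy":0,"dz":2,"rx":0,"ry":0,"rz":0,"gripper":1},{"dx":0,"dy":0,"dz":2.5,"rx":0,"ry":0,"rz":0,"gripper":1},{"dx":0,"dy":0,"dz":3,"rx":0,"ry":0,"rz":0,"gripper":1},{"dx":0,"dy":0,"dz":3,"rx":0,"ry":0,"rz":0,"gripper":1},{"dx":0,"dy":0,"dz":3,"rx":0,"ry":0,"rz":0,"gripper":1}])

```text
t: 7.73
eef_pos: [0.5839, -0.1823, 0.0981]
ee_rot: [-3.142, -0.001, -1.193]
force: [-2.3, 1.0, 3.9]
width: 0.0249
gripper_force: 55.0
```

Call:
jog_arm(targets=[{"dx":-1.5,"dy":-1.5,"dz":0,"rx":0,"ry":0,"rz":0,"gripper":1},{"dx":-3,"dy":-3,"dz":0,"rx":0,"ry":0,"rz":0,"gripper":1},{"dx":-4.5,"dy":-4,"dz":0,"rx":0,"ry":0,"rz":0,"gripper":1},{"dx":-6,"dy":-5,"dz":0,"rx":0,"ry":0,"rz":0,"gripper":1},{"dx":-7,"dy":-6,"dz":0,"rx":0,"ry":0,"rz":0,"gripper":1},{"dx":-8,"dy":-7,"dz":0,"rx":0,"ry":0,"rz":0,"gripper":1},{"dx":-8,"dy":-7,"dz":0,"rx":0,"ry":0,"rz":0,"gripper":1},{"dx":-8,"dy":-7,"dz":0,"rx":0,"ry":0,"rz":0,"gripper":1}], force=60)

```text
t: 8.4
eef_pos: [0.588, -0.1723, 0.0981]
ee_rot: [-3.141, -0.002, -1.192]
force: [-1.1, -1.8, 6.7]
width: 0.0246
gripper_force: 60.0
```

```bash
cat > fs.py <<'E'
from h import *
s=arm.get_state();c,d=np.cos(.377),np.sin(.377);A=np.array([[c,d,0],[-d,c,0],[0,0,1]])
print("fixture pos mm",(A@s['eef_pos']*1000).round(2),"F fix",(A@s['force']).round(1),"M fix",(A@s['moment']).round(2),'rot',s['ee_rot'].round(4),'t',s['t'],s['width'])
E
python3 fs.py
```

```text
fixture pos mm [ 483.28 -376.72   98.11] F fix [-1.7 -1.3  6.7] M fix [-0.69  0.98  0.05] rot [-3.1408e+00 -1.9000e-03 -1.1924e+00] t 8.4 0.024602877078636846
```

Call:
jog_arm(targets=[{"dx":-0.7,"dy":0,"dz":0,"rx":0,"ry":0,"rz":0,"gripper":1},{"dx":-1.4,"dy":0,"dz":0,"rx":0,"ry":0,"rz":0,"gripper":1},{"dx":-2.1,"dy":0,"dz":0,"rx":0,"ry":0,"rz":0,"gripper":1},{"dx":-2.8,"dy":0,"dz":0,"rx":0,"ry":0,"rz":0,"gripper":1},{"dx":-3.5,"dy":0,"dz":0,"rx":0,"ry":0,"rz":0,"gripper":1},{"dx":-4,"dy":0,"dz":0,"rx":0,"ry":0,"rz":0,"gripper":1},{"dx":-4,"dy":0,"dz":0,"rx":0,"ry":0,"rz":0,"gripper":1},{"dx":-4,"dy":0,"dz":0,"rx":0,"ry":0,"rz":0,"gripper":1}])

```text
t: 9.07
eef_pos: [0.5869, -0.1685, 0.0981]
ee_rot: [-3.14, -0.002, -1.192]
force: [1.8, -2.7, 5.7]
width: 0.0245
gripper_force: 60.0
```

```bash
python3 fs.py
```

```text
fixture pos mm [ 483.68 -372.75   98.1 ] F fix [ 0.6 -3.2  5.7] M fix [-1.19  0.19  0.03] rot [-3.1399e+00 -2.0000e-03 -1.1924e+00] t 9.0667 0.024471133376196493
```

Not clearly touching yet, only foot friction. I'll continue.

Call:
jog_arm(targets=[{"dx":-0.5,"dy":0,"dz":0,"rx":0,"ry":0,"rz":0,"gripper":1},{"dx":-1,"dy":0,"dz":0,"rx":0,"ry":0,"rz":0,"gripper":1},{"dx":-1.5,"dy":0,"dz":0,"rx":0,"ry":0,"rz":0,"gripper":1},{"dx":-2,"dy":0,"dz":0,"rx":0,"ry":0,"rz":0,"gripper":1},{"dx":-2,"dy":0,"dz":0,"rx":0,"ry":0,"rz":0,"gripper":1},{"dx":-2,"dy":0,"dz":0,"rx":0,"ry":0,"rz":0,"gripper":1},{"dx":-2,"dy":0,"dz":0,"rx":0,"ry":0,"rz":0,"gripper":1},{"dx":-2,"dy":0,"dz":0,"rx":0,"ry":0,"rz":0,"gripper":1}])

```text
t: 9.73
eef_pos: [0.5862, -0.1667, 0.0981]
ee_rot: [-3.14, -0.002, -1.192]
force: [0.8, -2.1, 5.0]
width: 0.0249
gripper_force: 60.0
```

```bash
python3 fs.py
```

```text
fixture pos mm [ 483.68 -370.78   98.13] F fix [ 0.  -2.2  5. ] M fix [-1.21  0.12 -0.04] rot [-3.1399e+00 -2.0000e-03 -1.1925e+00] t 9.7333 0.02485401188070563
```

Call:
jog_arm(targets=[{"dx":-0.5,"dy":0,"dz":0,"rx":0,"ry":0,"rz":0,"gripper":1},{"dx":-1,"dy":0,"dz":0,"rx":0,"ry":0,"rz":0,"gripper":1},{"dx":-1.5,"dy":0,"dz":0,"rx":0,"ry":0,"rz":0,"gripper":1},{"dx":-2,"dy":0,"dz":0,"rx":0,"ry":0,"rz":0,"gripper":1},{"dx":-2.5,"dy":0,"dz":0,"rx":0,"ry":0,"rz":0,"gripper":1},{"dx":-2.5,"dy":0,"dz":0,"rx":0,"ry":0,"rz":0,"gripper":1},{"dx":-2.5,"dy":0,"dz":0,"rx":0,"ry":0,"rz":0,"gripper":1},{"dx":-2.5,"dy":0,"dz":0,"rx":0,"ry":0,"rz":0,"gripper":1}])

```text
t: 10.4
eef_pos: [0.586, -0.1662, 0.0982]
ee_rot: [-3.14, -0.004, -1.192]
force: [4.8, -14.0, -0.4]
width: 0.0247
gripper_force: 60.0
```

```bash
python3 fs.py
```

```text
fixture pos mm [ 483.71 -370.25   98.16] F fix [ -0.7 -14.7  -0.4] M fix [-5.72  0.26 -0.03] rot [-3.1396 -0.0044 -1.1924] t 10.4 0.024682810046310285
```

Call:
jog_arm(targets=[{"dx":0,"dy":-0.6,"dz":0.2,"rx":0,"ry":0,"rz":0,"gripper":1},{"dx":0,"dy":-1.2,"dz":0.4,"rx":0,"ry":0,"rz":0,"gripper":1},{"dx":0,"dy":-1.8,"dz":0.6,"rx":0,"ry":0,"rz":0,"gripper":1},{"dx":0,"dy":-2.4,"dz":0.8,"rx":0,"ry":0,"rz":0,"gripper":1},{"dx":0,"dy":-3,"dz":1,"rx":0,"ry":0,"rz":0,"gripper":1},{"dx":0,"dy":-3.6,"dz":1,"rx":0,"ry":0,"rz":0,"gripper":1},{"dx":0,"dy":-4,"dz":1,"rx":0,"ry":0,"rz":0,"gripper":1},{"dx":0,"dy":-4,"dz":1,"rx":0,"ry":0,"rz":0,"gripper":1}])

```text
t: 11.07
eef_pos: [0.5867, -0.1659, 0.098]
ee_rot: [3.138, -0.004, -1.192]
force: [-7.2, -17.0, 15.3]
width: 0.0245
gripper_force: 60.0
```

```bash
python3 fs.py
```

```text
fixture pos mm [ 484.38 -370.26   98.04] F fix [-12.9 -13.2  15.3] M fix [-5.12  4.97  0.06] rot [ 3.1377 -0.0037 -1.1925] t 11.0667 0.02451117599931994
```

Call:
jog_arm(targets=[{"dx":0,"dy":-0.5,"dz":-0.3,"rx":0,"ry":0,"rz":0,"gripper":1},{"dx":0,"dy":-1,"dz":-0.3,"rx":0,"ry":0,"rz":0,"gripper":1},{"dx":0,"dy":-1.5,"dz":-0.3,"rx":0,"ry":0,"rz":0,"gripper":1},{"dx":0,"dy":-2,"dz":-0.3,"rx":0,"ry":0,"rz":0,"gripper":1},{"dx":0,"dy":-2,"dz":-0.3,"rx":0,"ry":0,"rz":0,"gripper":1},{"dx":0,"dy":-2,"dz":-0.3,"rx":0,"ry":0,"rz":0,"gripper":1},{"dx":0,"dy":-2,"dz":-0.3,"rx":0,"ry":0,"rz":0,"gripper":1},{"dx":0,"dy":-2,"dz":-0.3,"rx":0,"ry":0,"rz":0,"gripper":1}])

```text
t: 11.73
eef_pos: [0.5871, -0.1658, 0.0981]
ee_rot: [3.135, -0.003, -1.193]
force: [-9.2, -19.1, 16.0]
width: 0.0245
gripper_force: 60.0
```

```bash
python3 fs.py
```

```text
fixture pos mm [ 484.84 -370.24   98.06] F fix [-15.6 -14.4  16. ] M fix [-5.46  6.45  0.07] rot [ 3.135  -0.0032 -1.1928] t 11.7333 0.024493255490236385
```

Unclear whether friction or the far fence is stopping it. I'll ease the side push and foot load to find out.

Call:
jog_arm(targets=[{"dx":1,"dy":0,"dz":-0.3,"rx":0,"ry":0,"rz":0,"gripper":1},{"dx":2,"dy":0,"dz":-0.6,"rx":0,"ry":0,"rz":0,"gripper":1},{"dx":2.4,"dy":0,"dz":-0.8,"rx":0,"ry":0,"rz":0,"gripper":1},{"dx":2.4,"dy":0,"dz":-0.8,"rx":0,"ry":0,"rz":0,"gripper":1},{"dx":2.4,"dy":0,"dz":-0.8,"rx":0,"ry":0,"rz":0,"gripper":1},{"dx":2.4,"dy":0,"dz":-0.8,"rx":0,"ry":0,"rz":0,"gripper":1},{"dx":2.4,"dy":0,"dz":-0.8,"rx":0,"ry":0,"rz":0,"gripper":1},{"dx":2.4,"dy":0,"dz":-0.8,"rx":0,"ry":0,"rz":0,"gripper":1}])

```text
t: 12.4
eef_pos: [0.5888, -0.1654, 0.0981]
ee_rot: [3.138, -0.001, -1.193]
force: [-6.3, -6.3, 12.4]
width: 0.0248
gripper_force: 60.0
```

```bash
python3 fs.py
```

```text
fixture pos mm [ 486.56 -370.54   98.1 ] F fix [-8.1 -3.5 12.4] M fix [-1.36  3.58  0.02] rot [ 3.1377e+00 -8.0000e-04 -1.1930e+00] t 12.4 0.024759161485194046
```

Call:
jog_arm(targets=[{"dx":0,"dy":0,"dz":-0.3,"rx":0,"ry":0,"rz":0,"gripper":1},{"dx":0,"dy":0,"dz":-0.6,"rx":0,"ry":0,"rz":0,"gripper":1},{"dx":0,"dy":0,"dz":-0.8,"rx":0,"ry":0,"rz":0,"gripper":1},{"dx":0,"dy":-0.5,"dz":-0.8,"rx":0,"ry":0,"rz":0,"gripper":1},{"dx":0,"dy":-1,"dz":-0.8,"rx":0,"ry":0,"rz":0,"gripper":1},{"dx":0,"dy":-1.5,"dz":-0.8,"rx":0,"ry":0,"rz":0,"gripper":1},{"dx":0,"dy":-1.5,"dz":-0.8,"rx":0,"ry":0,"rz":0,"gripper":1},{"dx":0,"dy":-1.5,"dz":-0.8,"rx":0,"ry":0,"rz":0,"gripper":1}])

```text
t: 13.07
eef_pos: [0.5894, -0.1651, 0.0981]
ee_rot: [3.136, -0.0, -1.193]
force: [-7.0, -8.8, 8.0]
width: 0.0248
gripper_force: 60.0
```

```bash
python3 fs.py
```

```text
fixture pos mm [ 487.19 -370.5    98.13] F fix [-9.7 -5.6  8. ] M fix [-2.14  3.81 -0.09] rot [ 3.1361e+00 -3.0000e-04 -1.1934e+00] t 13.0667 0.02476406949074534
```

Call:
jog_arm(targets=[{"dx":0,"dy":-0.5,"dz":0,"rx":0,"ry":0,"rz":0,"gripper":1},{"dx":0,"dy":-1,"dz":0,"rx":0,"ry":0,"rz":0,"gripper":1},{"dx":0,"dy":-1.5,"dz":0,"rx":0,"ry":0,"rz":0,"gripper":1},{"dx":0,"dy":-2,"dz":0,"rx":0,"ry":0,"rz":0,"gripper":1},{"dx":0,"dy":-2.5,"dz":0,"rx":0,"ry":0,"rz":0,"gripper":1},{"dx":0,"dy":-3,"dz":0,"rx":0,"ry":0,"rz":0,"gripper":1},{"dx":0,"dy":-3,"dz":0,"rx":0,"ry":0,"rz":0,"gripper":1},{"dx":0,"dy":-3,"dz":0,"rx":0,"ry":0,"rz":0,"gripper":1}])

```text
t: 13.73
eef_pos: [0.5896, -0.165, 0.0981]
ee_rot: [3.131, 0.001, -1.194]
force: [-15.1, -11.6, 14.4]
width: 0.0249
gripper_force: 60.0
```

```bash
python3 fs.py
```

```text
fixture pos mm [ 487.46 -370.49   98.15] F fix [-18.3  -5.3  14.4] M fix [-2.31  6.88 -0.02] rot [ 3.1314e+00  6.0000e-04 -1.1940e+00] t 13.7333 0.024945484694064993
```

Both contacts are found: the far fence at x'≈487.3 and the side fence at y'≈-370.5. The push leans the tool about 0.6°, so I'll tilt it back and add side push.

Call:
jog_arm(targets=[{"dx":0,"dy":0,"dz":0,"rx":0.004,"ry":0,"rz":0,"gripper":1},{"dx":0,"dy":0,"dz":0,"rx":0.008,"ry":0,"rz":0,"gripper":1},{"dx":-0.5,"dy":0,"dz":0,"rx":0.012,"ry":0,"rz":0,"gripper":1},{"dx":-1,"dy":0,"dz":0,"rx":0.012,"ry":0,"rz":0,"gripper":1},{"dx":-1.5,"dy":0,"dz":0,"rx":0.012,"ry":0,"rz":0,"gripper":1},{"dx":-2,"dy":0,"dz":0,"rx":0.012,"ry":0,"rz":0,"gripper":1},{"dx":-2.5,"dy":0,"dz":0,"rx":0.012,"ry":0,"rz":0,"gripper":1},{"dx":-2.5,"dy":0,"dz":0,"rx":0.012,"ry":0,"rz":0,"gripper":1}])

```text
t: 14.4
eef_pos: [0.5892, -0.1649, 0.0981]
ee_rot: [-3.14, -0.002, -1.194]
force: [-11.1, -25.3, 9.9]
width: 0.0247
gripper_force: 60.0
```

```bash
python3 fs.py
```

```text
fixture pos mm [ 487.11 -370.23   98.09] F fix [-19.6 -19.4   9.9] M fix [-7.24  7.66 -0.03] rot [-3.1404e+00 -2.1000e-03 -1.1938e+00] t 14.4 0.024719373820966214
```

```bash
python3 -c "
from h import *
a=grab('side')['frame'][110:220,290:400]; b=grab('wrist')['frame'][100:290,200:460];c=grab('scene')['frame'][150:270,360:480]
cv2.imwrite('pics/c4.png',cv2.cvtColor(np.hstack([cv2.resize(a,(400,400),interpolation=2),cv2.resize(c,(400,400),interpolation=2)]),cv2.COLOR_RGB2BGR))
cv2.imwrite('pics/c5.png',cv2.cvtColor(cv2.resize(b,(780,570),interpolation=2),cv2.COLOR_RGB2BGR))
";python3 fs.py
```

```text
fixture pos mm [ 487.11 -370.23   98.1 ] F fix [-18.6 -19.9  10.6] M fix [-7.19  7.67 -0.03] rot [-3.1404e+00 -2.0000e-03 -1.1938e+00] t 14.55 0.0248653318631391
```

View pics/c4.png

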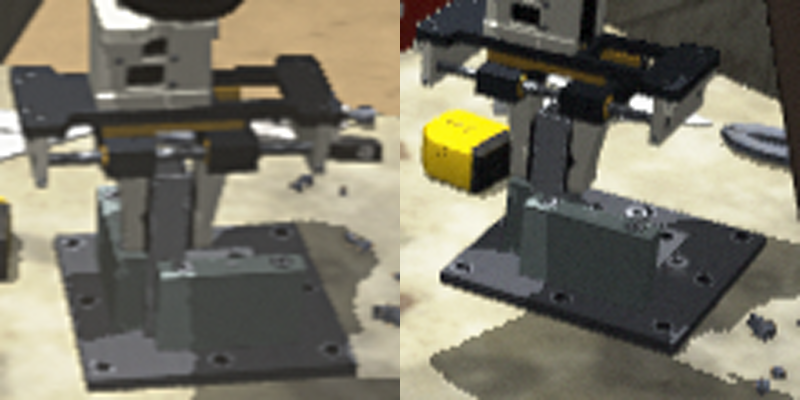

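View pics/c5.png

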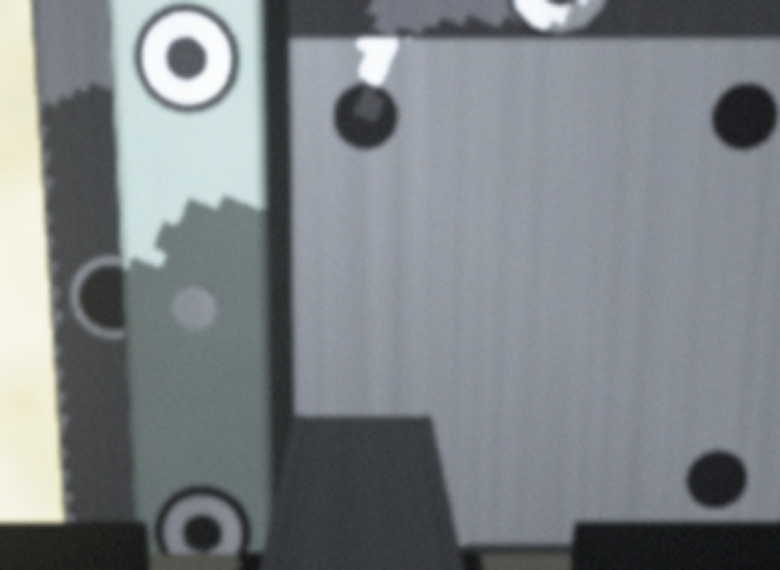

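Both views show the tube upright in the corner. Its left edge lies on the fence's inner face at the foot (293,415) and at the fence top (271,490), and its foot is on the plate. I'll add a slightly firmer final press with a small tilt trim.

Call:
jog_arm(targets=[{"dx":-0.5,"dy":-0.5,"dz":0.2,"rx":0.002,"ry":-0.002,"rz":0,"gripper":1},{"dx":-1,"dy":-1,"dz":0.4,"rx":0.004,"ry":-0.004,"rz":0,"gripper":1},{"dx":-1.5,"dy":-1.5,"dz":0.4,"rx":0.004,"ry":-0.004,"rz":0,"gripper":1},{"dx":-1.5,"dy":-1.5,"dz":0.4,"rx":0.004,"ry":-0.004,"rz":0,"gripper":1},{"dx":-1.5,"dy":-1.5,"dz":0.4,"rx":0.004,"ry":-0.004,"rz":0,"gripper":1},{"dx":-1.5,"dy":-1.5,"dz":0.4,"rx":0.004,"ry":-0.004,"rz":0,"gripper":1},{"dx":-1.5,"dy":-1.5,"dz":0.4,"rx":0.004,"ry":-0.004,"rz":0,"gripper":1},{"dx":-1.5,"dy":-1.5,"dz":0.4,"rx":0.004,"ry":-0.004,"rz":0,"gripper":1}])

```text
t: 15.22
eef_pos: [0.5892, -0.1648, 0.0981]
ee_rot: [-3.139, 0.001, -1.194]
force: [-12.0, -33.0, 12.5]
width: 0.025
gripper_force: 60.0
```

```bash
python3 fs.py
```

```text
fixture pos mm [ 487.12 -370.14   98.07] F fix [-23.3 -26.3  12.5] M fix [-9.97  9.93  0.  ] rot [-3.1388e+00  6.0000e-04 -1.1938e+00] t 15.2167 0.025007858177830144
```

Call:
jog_arm(targets=[{"dx":0,"dy":0,"dz":0,"rx":-0.002,"ry":0,"rz":0,"gripper":1},{"dx":0,"dy":0,"dz":0,"rx":-0.003,"ry":0,"rz":0,"gripper":1},{"dx":0,"dy":0,"dz":0,"rx":-0.003,"ry":0,"rz":0,"gripper":1},{"dx":0,"dy":0,"dz":0,"rx":-0.003,"ry":0,"rz":0,"gripper":1},{"dx":0,"dy":0,"dz":0,"rx":-0.003,"ry":0,"rz":0,"gripper":1},{"dx":0,"dy":0,"dz":0,"rx":-0.003,"ry":0,"rz":0,"gripper":1},{"dx":0,"dy":0,"dz":0,"rx":-0.003,"ry":0,"rz":0,"gripper":1},{"dx":0,"dy":0,"dz":0,"rx":-0.003,"ry":0,"rz":0,"gripper":1}])

```text
t: 15.88
eef_pos: [0.5892, -0.1648, 0.0981]
ee_rot: [-3.141, 0.001, -1.194]
force: [-14.0, -32.3, 12.7]
width: 0.0247
gripper_force: 60.0
```

```bash
python3 fs.py
```

```text
fixture pos mm [ 487.2  -370.12   98.08] F fix [-24.9 -24.9  12.7] M fix [-9.98  9.65  0.01] rot [-3.1415e+00  6.0000e-04 -1.1939e+00] t 15.8833 0.0247110850153844
```

The tool is upright, pressing about 25 N into each fence and about 15 N on the foot. I'm handing it in.

```bash
python3 -c "
from station import arm
print(arm.job_done())"
```

```text
the job is handed in; nothing more can be done
None
```

I handed the job in with the square tube upright on the foot plate, still gripped and pressed at about 25 N into each fence; the round pipe and hexagon bar were left in their sockets.

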